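# Set the bench air line

## Robot

A 7-joint arm with a two-finger parallel gripper is mounted at the origin on the work surface. World frame = base frame: x ahead of the robot, y to its left, z up, the work surface at z = 0. Lengths are in m, angles in rad, forces in N, time in s.
With the tool pointing down it reaches from about 0.4 to 0.85 m from the base axis. Payload 4.5 kg.
Tool frame: the origin (TCP) lies midway between the tips of the shut fingers; the grasp point (between the pads) lies 19 mm behind it; z points along the fingers, y is the line along which they close (so a half turn about z gives the same grasp; the last joint's range is limited). The gripper opens to 85 mm and grips with 20 to 120 N. Pads are 22 mm wide; open, the fingers measure 114 mm over their backs; the gripper's body (76 mm by 85 mm) begins 54 mm behind the grasp point. The pads swing forward as they close: fully open they stand 13 mm farther back than shut.
Start: joints at [-1.29, 0.689, -0.195, 1.565, 0.157, 0.902, -0.215], TCP at [0.153, 0.606, 0.231] pointing down, gripper open.
Joint ranges: [-3.01, 3.01], [-0.46, 2.08], [-1.47, 1.51], [0.13, 2.56], [-1, 4.14], [0.04, 2.09], [-2.66, 2.66]. Speed limits (rad/s): [2.57, 2.57, 3.14, 3.14, 3.14, 3.14, 3.14].

## Interface

Orientations are given as a unit quaternion [x, y, z, w].
In Python, from bench import get_state, get_image, camera_params, job_done, recognise, regions_of, landmark_of gives the robot as it stands.
- The arm moves only by the tool drive_tool, never from a script. Its argument "deltas" is a list of rows, each a list of 2 entries, a list of its own where there are three numbers: the shift along the tool's x, y, z as a fraction of full scale, then the turn, a rotation vector about the tool's x, y, z as a fraction of full scale. In form: [[[dx, dy, dz], [rx, ry, rz]], ...]. A call has 1 to 5 rows; each row is the pose to reach, as a shift and turn from the pose commanded when the call began, along the tool's axes at that moment; what a row does not reach only later rows make up. Full scale, the value 1, is 100 mm for a shift and 0.5 rad for a turn. A row lasts 1/12 s, in which the tool goes at most 41.7 mm and 7.16 degrees, less where a joint would pass 70% of its speed; a pose out of reach is approached as far as the arm can. A call with a number of a shift or a turn outside -1 to 1 is refused whole. A call with a gripper value outside its range is refused whole. "jaw" is the opening, from 0 (shut) to 1 (fully open), set as the call begins (left out, the last holds). The fingers move at their own pace and stop on an object; the grip force is fixed at half the most. Time passes only in rows, so rows that repeat a pose let the fingers close. It gives the time, the measured TCP pose, the force, the opening and the grip force at its end, in the units of the state.
- get_state(): the state, without advancing time (a new reading comes with each control period).
- get_image(name): name is "scene" or "top" or "wrist"; returns (picture, depth): 420x560x3 uint8, blue, green, red; 420x560 float32, m along the optical axis (not along the pixel's ray), 0 where there is no reading.
- camera_params(name): a dict with "fx", "fy", "cx", "cy" (pixels), "k1" (the pictures are not rectified: a ray, as slopes to the right and down, at radius r is drawn at 1 + k1 r^2 times it, then the intrinsics apply), "rvec" (rotation vector, rad) and "tvec" (3), from world to camera coordinates, as OpenCV has them. Camera axes: x right, y down, z forward; pixel columns grow to the right and rows downward; lengths in m; the calibration is good to about 2 mm. A picture is of the moment at which its call begins: read the wrist's pose just before it. camera_params takes no time and is no camera call; for the wrist camera it gives the pose at the moment of the call.
- job_done(): hands the job in; it is judged then, once.
Trained networks look in the newest picture that a camera, given by its name, has taken for a name from the list of things; names that differ only in an ending like _2 or _b are one class to them, and where a whole thing is asked for, a point or a joint stands for the part that bears it (a point fixed in the world has none). Each returns a list of dicts, best first, with "conf" (0 to 1); they miss things now and then, are a little off and sometimes report something else, mostly with a low value. They report only what shows in the picture. A call takes as long as a camera call.
- recognise(camera, query): "bbox" ([left, top, right, bottom] in pixels, round what is visible of it).
- regions_of(camera, query): "pixels" (420x560 bool, what is visible of it) and "bbox" ([left, top, right, bottom] in pixels, round what is visible of it).
- landmark_of(camera, query): "xy" ([column, row] in pixels: a listed point, or the origin of a listed thing).
The state is a dict: "clock": time; "joint_positions": joint angles; "joint_velocities": joint speeds; "joint_efforts": joint torques, N m; "tcp_pos": TCP position; "tcp_rot": TCP orientation; "ft_force": force on the tool from outside, world axes, zero at the start; "wrist_torque": the same for the moment, N m; "finger_gap": finger opening in m; "finger_force": force on a finger pad.
Only numpy, scipy, OpenCV 4.12 (cv2) and the standard library are available. Lean on these libraries where they do the work, as an engineer would, in place of code of your own. Each camera call takes 0.05 s, during which the arm holds its last target. There are 200 camera calls.

## Task

Get the bench air line ready: first swing the short lever of the drain valve fully shut, square across its pipe. Only then open the feed valve (the long lever) until its lever points straight at the upright steel marker on the curved strip, without swinging it well past the marker. Leave the marker and the other things on the bench where they are.

Things in the scene. Friction and masses are not known exactly. Their poses are not given: they have to be found in the camera images.
- feed_valve: Fixed brass ball valve with a long black-sleeved lever, on a steel pipe (25 mm thick, 170 mm long, ends bent down to flanges) on an 18 mm plywood pad 245 x 315 mm. A curved flat aluminium strip, 178 mm from the stem (top z 24 mm), carries the marker. Pipe top z 53 mm, brass body top 64 mm, stem 24 mm thick. Origin: stem axis at bench top; y along the pipe, x across it, z up. Stands left or right.
- drain_valve: Fixed brass ball valve of the same make, pipe and heights with a short black-sleeved lever, on an 18 mm plywood pad 100 x 260 mm; no strip, no marker. Origin: stem axis at bench top; y along the pipe, x across it, z up. Stands left or right.
- feed_lever (a joint): Angle of the long lever, counter-clockwise from above: 0 = shut (across the pipe, pointing to the valve's +x, at a stop), 1.571 = open (along the pipe, to the valve's +y, at a stop). Starts 0 to 0.12. Stiff (0.45 N m friction), no spring, stays where it is left.
- drain_lever (a joint): Angle of the short lever: same meaning, stops and stiffness as feed_lever. Starts well open (0.8 to 1.4).
- marker (a joint): Angle of the marker about the feed valve's stem, with the same zero and direction as feed_lever: the lever points at the marker when feed_lever equals this. Between 0.5 and 1.1; clamped, not to be moved.
- feed_lever_tip (a point): Middle of the long lever's outer end, 150 mm from the stem axis, z 92 mm. x outward along the lever, z up. Black sleeve from 45 to 150 mm from the axis, 22 mm wide, 12 mm thick (z 86 to 98 mm); below it, clear of the pipe, free down to the pad (z 18 mm). Best pushed sideways with shut fingertips.
- drain_lever_tip (a point): Middle of the outer end of the short lever, 100 mm from its stem axis, 92 mm above the bench. x outward along the lever, z up. Sleeve from 45 to 100 mm from the axis, same section and height as the long one.
- feed_valve_stem (a point): Point on the feed valve's vertical stem axis at lever height (92 mm). Axes as feed_valve. A 32 mm washer and 18 mm nut sit there, top at z = 99 mm.
- drain_valve_stem (a point): The same point on the drain valve; axes as drain_valve.
- marker_top (a point): Point on the marker at lever height (z 92 mm), 173 mm from the feed stem axis; x outward from the stem. The marker is a steel fin 8 mm wide, 10 mm deep, top z 98 mm, on a small block clamped to the strip. Its inner face is 168 mm from the axis: the lever's end passes it with 18 mm to spare.
- offcut: Bystander: wood offcut 90 x 140 x 38 mm, loose. Origin under its centre.
- tub: Bystander: round jar, 90 mm wide, 100 mm high, loose. Origin under its centre.
- hammer: Bystander: hammer 260 mm long, lying along y on the bench beyond the valves, loose. Origin under the middle of its length.
- glue: Bystander: white bottle 60 mm wide, 150 mm high, loose. Origin under its centre.

How it is judged:
By the outcome, as a careful person would: the job done as asked, in the order asked, and still so for the second after the job is handed in, with the robot touching nothing.
It also fails if it takes over 51 s, if anything falls off the work surface, if the arm or the gripper's body presses on something with over 40 N, if the wrist force passes 120 N, or if a joint passes its speed limit or range.

## Working session

There is one attempt and no reset: what is moved stays moved. The work goes in short steps, Python scripts to look and compute and a tool call to move; the robot and the scene stay as the last step left them, time stands still between calls to the robot, and variables do not carry over. Pictures are saved under pics/ and viewed, at most 10 in all, crops included, and the job is handed in when it is done.

Besides the shell and the picture viewer there is one more tool, called after "Emit:" as a command line: name --argument value ..., lists and objects as JSON in quotes. drive_tool: Moves the arm, as the interface text tells. Its arguments: {"type":"object","properties":{"deltas":{"type":"array","items":{"type":"array"}},"jaw":{"type":"number"}},"required":["deltas"]}

```bash
mkdir -p pics; ls; cat > h.py <<'E'
import numpy as np, cv2
from bench import *
def ray(cam,uv):
    p=camera_params(cam); K=np.array([[p['fx'],0,p['cx']],[0,p['fy'],p['cy']],[0,0,1]])
    n=cv2.undistortPoints(np.array([[uv]],float),K,np.array([p['k1'],0,0,0,0.]))[0,0]
    R=cv2.Rodrigues(np.array(p['rvec'],float))[0]; t=np.array(p['tvec'],float).ravel()
    return -R.T@t, R.T@np.array([n[0],n[1],1.])
def at_z(cam,uv,z):
    o,d=ray(cam,uv); return o+d*(z-o[2])/d[2]
def at_depth(cam,uv,dep):
    o,d=ray(cam,uv); return o+d*dep
E
python3 - <<'E'
from h import *
for c in ['top','scene']:
    im,d=get_image(c); cv2.imwrite(f'pics/{c}0.png',im)
    for n,z in dict(feed_lever_tip=.092,drain_lever_tip=.092,feed_valve_stem=.092,drain_valve_stem=.092,marker_top=.092).items():
        for r in landmark_of(c,n)[:2]:
            u,v=r['xy']; dd=d[int(v),int(u)]
            print(c,n,round(r['conf'],2),np.round(r['xy']),at_z(c,r['xy'],z).round(3),at_depth(c,r['xy'],dd).round(3))
s=get_state(); print(s['clock'],s['tcp_pos'],s['tcp_rot'])
E
```

```text
pics
top feed_lever_tip 0.7 [216. 215.] [0.609 0.148 0.092] [0.609 0.148 0.093]
top drain_lever_tip 0.54 [301. 220.] [ 0.586 -0.115  0.092] [ 0.59  -0.121  0.002]
top feed_valve_stem 0.64 [212. 264.] [0.458 0.164 0.092] [0.458 0.162 0.104]
top feed_valve_stem 0.25 [ 95. 208.] [0.637 0.518 0.092] [0.637 0.516 0.096]
top drain_valve_stem 0.96 [326. 246.] [ 0.505 -0.187  0.092] [ 0.505 -0.187  0.099]
top marker_top 0.38 [170. 223.] [0.585 0.289 0.092] [0.588 0.299 0.037]
scene feed_lever_tip 0.64 [334. 197.] [0.592 0.162 0.092] [0.6   0.159 0.098]
scene drain_lever_tip 0.73 [241. 198.] [ 0.56  -0.125  0.092] [ 0.566 -0.126  0.096]
scene feed_valve_stem 0.79 [326. 168.] [0.435 0.176 0.092] [ 0.298  0.219 -0.004]
scene drain_valve_stem 0.7 [222. 186.] [ 0.49  -0.18   0.092] [ 0.499 -0.18   0.099]
scene drain_valve_stem 0.39 [446. 219.] [0.735 0.468 0.092] [0.659 0.528 0.019]
scene marker_top 0.57 [374. 189.] [0.569 0.304 0.092] [0.485 0.345 0.025]
0.6 [0.15264692 0.60610425 0.23133548] [1.23045740e-01 9.92400999e-01 5.08567426e-05 8.68869909e-07]
```

```bash
python3 - <<'E'
import cv2
a=cv2.imread('pics/top0.png')[120:340,40:420]; cv2.imwrite('pics/top0c.png',cv2.resize(a,None,fx=2.1,fy=2.1,interpolation=2))
E
```

```text
(no output)
```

View pics/top0c.png

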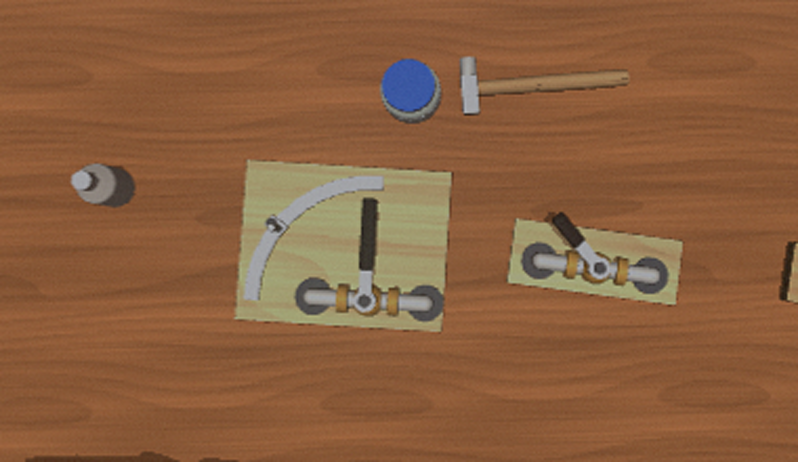

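View pics/scene0.png

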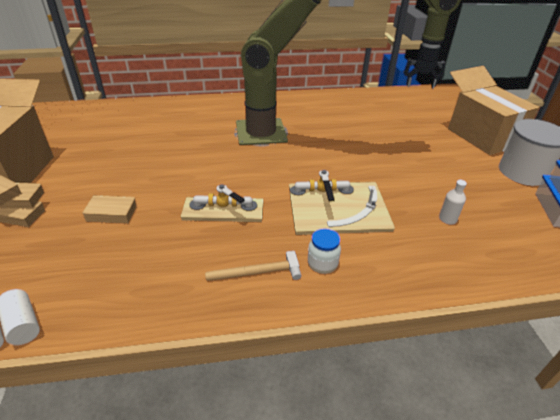

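The feed valve is on the left: stem at about (213,263) in the full picture, long lever pointing ahead, marker at about (172,227). The drain valve is on the right: stem at about (325,248), lever pointing forward-left. The scene is clear for a transit at z≈0.23 or above.

Emit:
drive_tool --deltas '[[[-0.28, -0.33, -0.05], [0, 0, 0]], [[-0.57, -0.66, -0.1], [0, 0, 0]], [[-0.85, -1, -0.15], [0, 0, 0]], [[-0.85, -1, -0.15], [0, 0, 0]]]' --jaw 0

```text
clock: 0.93
tcp_pos: [0.2154, 0.4807, 0.2465]
tcp_rot: [0.127, 0.992, -0.003, 0.002]
ft_force: [0.4, -1.6, -0.7]
finger_gap: 0.0387
finger_force: 0.0
```

Emit:
drive_tool --deltas '[[[-0.28, -0.33, -0.05], [0, 0, 0]], [[-0.57, -0.66, -0.1], [0, 0, 0]], [[-0.85, -1, -0.15], [0, 0, 0]], [[-0.85, -1, -0.15], [0, 0, 0]]]'

```text
clock: 1.27
tcp_pos: [0.2722, 0.3631, 0.2616]
tcp_rot: [0.128, 0.992, -0.003, 0.001]
ft_force: [-0.4, -0.2, 0.9]
finger_gap: -0.0
finger_force: 0.0
```

Emit:
drive_tool --deltas '[[[-0.28, -0.33, -0.05], [0, 0, 0]], [[-0.57, -0.66, -0.1], [0, 0, 0]], [[-0.85, -1, -0.15], [0, 0, 0]], [[-0.85, -1, -0.15], [0, 0, 0]]]'

```text
clock: 1.6
tcp_pos: [0.3295, 0.2459, 0.2767]
tcp_rot: [0.128, 0.992, -0.002, 0.001]
ft_force: [-1.4, -0.4, 0.3]
finger_gap: -0.0001
finger_force: 0.0
```

Emit:
drive_tool --deltas '[[[-0.28, -0.33, -0.05], [0, 0, 0]], [[-0.57, -0.66, -0.1], [0, 0, 0]], [[-0.85, -1, -0.15], [0, 0, 0]], [[-0.85, -1, -0.15], [0, 0, 0]]]'

```text
clock: 1.93
tcp_pos: [0.3876, 0.1285, 0.2919]
tcp_rot: [0.129, 0.992, -0.001, 0.001]
ft_force: [-0.2, 0.7, -0.6]
finger_gap: -0.0001
finger_force: 0.0
```

Works well. Take a close look here and measure.

```bash
cat >> h.py <<'E'
def look(tag):
    c='wrist'; s=get_state(); im,d=get_image(c); cv2.imwrite(f'pics/{tag}.png',im); print(s['clock'],s['tcp_pos'].round(3) if hasattr(s['tcp_pos'],'round') else s['tcp_pos'])
    for n in ['feed_lever_tip','drain_lever_tip','feed_valve_stem','drain_valve_stem','marker_top']:
        for r in landmark_of(c,n)[:1]:
            u,v=r['xy']; dd=d[min(419,int(v)),min(559,int(u))]
            print(n,round(r['conf'],2),np.round(r['xy']),at_z(c,r['xy'],.092).round(4),at_depth(c,r['xy'],dd).round(3))
    return im,d
E
python3 - <<'E'
from h import *
look('w1')
E
```

```text
1.9333 [0.388 0.129 0.292]
drain_lever_tip 0.93 [132. 364.] [ 0.5782 -0.1176  0.092 ] [0.363 0.097 0.36 ]
feed_valve_stem 0.94 [330. 231.] [0.4546 0.1715 0.092 ] [0.452 0.171 0.098]
drain_valve_stem 0.64 [ 68. 324.] [ 0.5012 -0.172   0.092 ] [ 0.498 -0.166  0.098]
marker_top 0.55 [457. 290.] [0.5645 0.3043 0.092 ] [0.563 0.303 0.094]
```

View pics/w1.png

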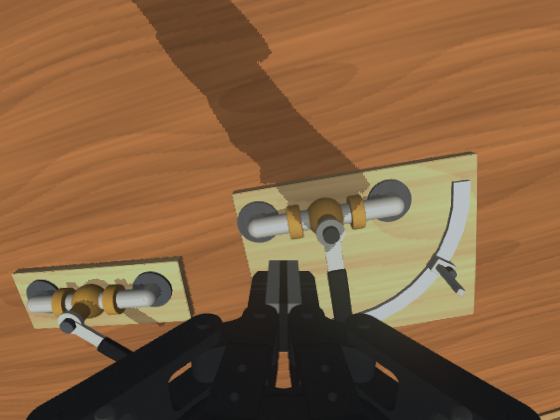

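The picture shows the feed stem at (330,231), marker fin top at about (460,288), drain stem at (68,324), with its lever partly behind the fingers. The marker radius comes out at 0.1725 m, as it should be. Moving near the drain lever.

Emit:
drive_tool --deltas '[[[-0.37, -0.23, 0.08], [0, 0, 0]], [[-0.75, -0.45, 0.15], [0, 0, 0]], [[-0.75, -0.45, 0.15], [0, 0, 0]]]'

```text
clock: 2.48
tcp_pos: [0.4502, 0.0697, 0.2754]
tcp_rot: [0.125, 0.992, -0.001, 0.001]
ft_force: [1.0, 1.1, -0.6]
finger_gap: 0.0003
finger_force: 0.0
```

Emit:
drive_tool --deltas '[[[-0.37, -0.23, 0.08], [0, 0, 0]], [[-0.75, -0.45, 0.15], [0, 0, 0]], [[-0.75, -0.45, 0.15], [0, 0, 0]]]'

```text
clock: 2.73
tcp_pos: [0.5122, 0.0068, 0.2601]
tcp_rot: [0.126, 0.992, -0.001, 0.001]
ft_force: [1.1, 0.1, -0.5]
finger_gap: 0.0002
finger_force: 0.0
```

Emit:
drive_tool --deltas '[[[-0.37, -0.23, 0.08], [0, 0, 0]], [[-0.75, -0.45, 0.15], [0, 0, 0]], [[-0.75, -0.45, 0.15], [0, 0, 0]], [[-0.75, -0.45, 0.15], [0, 0, 0]]]'

```text
clock: 3.07
tcp_pos: [0.571, -0.0518, 0.2451]
tcp_rot: [0.124, 0.992, -0.0, -0.0]
ft_force: [-0.1, 0.7, 0.7]
finger_gap: -0.0002
finger_force: 0.0
```

```bash
python3 - <<'E'
from h import *
look('w2')
E
```

```text
3.0667 [ 0.571 -0.052  0.245]
feed_lever_tip 0.91 [507. 180.] [0.6091 0.1548 0.092 ] [0.607 0.151 0.098]
drain_lever_tip 0.67 [214. 218.] [ 0.5796 -0.1168  0.092 ] [ 0.488 -0.028  0.389]
feed_valve_stem 0.84 [507.   0.] [0.4568 0.1667 0.092 ] [0.458 0.161 0.101]
drain_valve_stem 0.87 [117. 153.] [ 0.501  -0.1833  0.092 ] [ 0.501 -0.179  0.1  ]
```

View pics/w2.png

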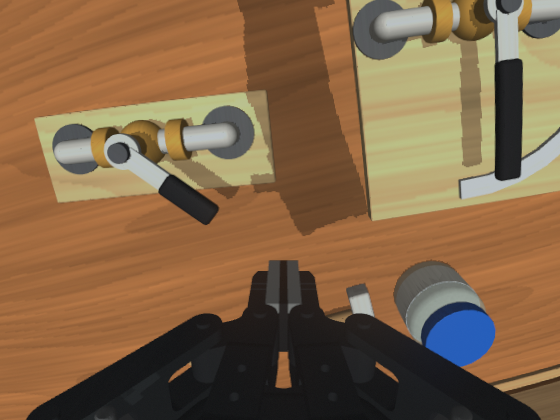

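Drain stem is at (0.501,-0.182) and its tip at (0.580,-0.117), a 0.102 m lever as expected. Next I go down on the left side of the lever.

Emit:
drive_tool --deltas '[[[0.25, -0.52, 0.3], [0, 0, 0]], [[0.25, -0.52, 0.6], [0, 0, 0]], [[0.25, -0.52, 0.85], [0, 0, 0]], [[0.25, -0.52, 0.85], [0, 0, 0]]]'

```text
clock: 3.7
tcp_pos: [0.528, -0.0955, 0.1574]
tcp_rot: [0.124, 0.992, -0.0, -0.005]
ft_force: [-0.7, 0.2, -0.6]
finger_gap: 0.0002
finger_force: 0.0
```

Emit:
drive_tool --deltas '[[[0, 0, 0.3], [0, 0, 0]], [[0, 0, 0.6], [0, 0, 0]], [[0, 0, 0.85], [0, 0, 0]], [[0, 0, 0.85], [0, 0, 0]]]'

```text
clock: 4.03
tcp_pos: [0.5316, -0.093, 0.074]
tcp_rot: [0.122, 0.993, 0.0, -0.003]
ft_force: [0.9, 0.6, -0.1]
finger_gap: -0.0001
finger_force: 0.0
```

```bash
python3 - <<'E'
from h import *
# pad directions and stems from top camera: pad corners at z=.018 (full-picture px from crop)
f=lambda x,y:at_z('top',(x/2.1+40,y/2.1+120),.018)[:2]
for n,q in dict(feed=[(248,160),(451,173),(440,331),(235,319)],drain=[(515,220),(683,241),(676,304),(508,283)]).items():
    P=[f(*p) for p in q]; e=(P[0]-P[1]+P[3]-P[2])/2; g=(P[0]-P[3]+P[1]-P[2])/2
    print(n,np.round(P,3).tolist(),np.linalg.norm(e),np.linalg.norm(g),'y dir-90',np.degrees(np.arctan2(e[1],e[0]))-90,'xdir',np.degrees(np.arctan2(g[1],g[0])))
print(get_state()['tcp_pos'],get_state()['ft_force'])
E
```

```text
feed [[0.677, 0.34], [0.65, 0.029], [0.41, 0.051], [0.435, 0.361]] 0.31145210893369074 0.2422167689296643 y dir-90 -4.867236536777355 xdir -5.143002873618717
drain [[0.576, -0.067], [0.538, -0.324], [0.442, -0.31], [0.48, -0.054]] 0.2591721240174535 0.09686727556218455 y dir-90 -8.459559563709064 xdir -8.091206694327054
[ 0.53164454 -0.09298748  0.07400058] [ 0.85112321  0.59557743 -0.05129801]
```

Emit:
drive_tool --deltas '[[[-0.1, -0.08, 0], [0, 0, 0]], [[-0.2, -0.15, 0], [0, 0, 0]], [[-0.3, -0.2, 0], [0, 0, 0]], [[-0.4, -0.26, 0], [0, 0, 0]], [[-0.48, -0.32, 0], [0, 0, 0]]]'

```text
clock: 4.45
tcp_pos: [0.5685, -0.1346, 0.078]
tcp_rot: [0.122, 0.993, 0.001, -0.004]
ft_force: [-7.9, 5.5, 1.9]
finger_gap: -0.0003
finger_force: 3.9
```

Emit:
drive_tool --deltas '[[[-0.05, -0.06, 0], [0, 0, 0]], [[-0.1, -0.12, 0], [0, 0, 0]], [[-0.14, -0.18, 0], [0, 0, 0]], [[-0.18, -0.23, 0], [0, 0, 0]], [[-0.18, -0.23, 0], [0, 0, 0]]]'

```text
clock: 4.87
tcp_pos: [0.583, -0.162, 0.0784]
tcp_rot: [0.122, 0.992, 0.001, -0.001]
ft_force: [-2.7, 3.9, -0.6]
finger_gap: -0.0001
finger_force: 1.5
```

Emit:
drive_tool --deltas '[[[0, -0.04, 0], [0, 0, 0]], [[0, -0.08, 0], [0, 0, 0]], [[0, -0.08, 0], [0, 0, 0]]]'

```text
clock: 5.12
tcp_pos: [0.5834, -0.169, 0.0786]
tcp_rot: [0.122, 0.993, 0.002, 0.001]
ft_force: [-0.7, 4.3, -1.4]
finger_gap: -0.0001
finger_force: 2.3
```

Emit:
drive_tool --deltas '[[[0, -0.03, 0], [0, 0, 0]], [[0, -0.05, 0], [0, 0, 0]], [[0, -0.05, 0], [0, 0, 0]]]'

```text
clock: 5.37
tcp_pos: [0.5833, -0.1707, 0.0786]
tcp_rot: [0.121, 0.993, 0.004, 0.002]
ft_force: [2.0, 10.3, -2.1]
finger_gap: -0.0001
finger_force: 4.9
```

Emit:
drive_tool --deltas '[[[0, -0.05, 0], [0, 0, 0]], [[0, -0.1, 0], [0, 0, 0]], [[0, -0.1, 0], [0, 0, 0]]]'

```text
clock: 5.62
tcp_pos: [0.5832, -0.1711, 0.0787]
tcp_rot: [0.117, 0.993, 0.009, 0.003]
ft_force: [4.5, 23.8, -0.2]
finger_gap: -0.0004
finger_force: 12.2
```

At the stop (24 N without further motion). Back off, rise and verify.

Emit:
drive_tool --deltas '[[[0.06, 0.3, 0], [0, 0, 0]], [[0.12, 0.6, -0.2], [0, 0, 0]], [[0.2, 0.9, -0.6], [0, 0, 0]], [[0.2, 0.9, -1], [0, 0, 0]], [[0.2, 0.9, -1], [0, 0, 0]]]'

```text
clock: 6.03
tcp_pos: [0.5858, -0.0907, 0.185]
tcp_rot: [0.12, 0.993, 0.001, 0.007]
ft_force: [0.2, -0.1, 1.1]
finger_gap: 0.0002
finger_force: 0.0
```

Emit:
drive_tool --deltas '[[[-0.1, 0.3, -0.3], [0, 0, 0]], [[-0.1, 0.6, -0.6], [0, 0, 0]], [[-0.1, 0.6, -0.6], [0, 0, 0]], [[-0.1, 0.6, -0.6], [0, 0, 0]]]'

```text
clock: 6.37
tcp_pos: [0.6077, -0.0355, 0.2409]
tcp_rot: [0.121, 0.993, 0.001, 0.004]
ft_force: [-0.4, -0.8, -0.6]
finger_gap: 0.0
finger_force: 0.0
```

```bash
python3 - <<'E'
from h import *
look('w3')
E
```

```text
6.3667 [ 0.608 -0.036  0.241]
feed_lever_tip 0.6 [489. 146.] [0.6077 0.1432 0.092 ] [0.629 0.184 0.02 ]
drain_lever_tip 0.72 [109. 224.] [ 0.5935 -0.2041  0.092 ] [ 0.593 -0.203  0.094]
drain_valve_stem 0.84 [ 84. 112.] [ 0.4943 -0.1851  0.092 ] [ 0.495 -0.183  0.096]
```

View pics/w3.png

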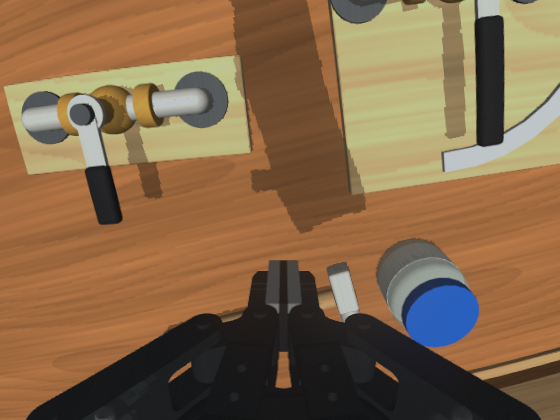

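The drain lever, tip at (109,222), now lies square across its pipe. On to the right side of the feed lever.

Emit:
drive_tool --deltas '[[[0.18, 0.32, 0.3], [0, 0, 0]], [[0.35, 0.65, 0.6], [0, 0, 0]], [[0.35, 0.65, 0.8], [0, 0, 0]], [[0.35, 0.65, 0.8], [0, 0, 0]]]'

```text
clock: 7.0
tcp_pos: [0.5819, 0.0362, 0.1512]
tcp_rot: [0.12, 0.993, 0.0, -0.006]
ft_force: [-0.3, -0.6, -0.5]
finger_gap: -0.0001
finger_force: 0.0
```

Emit:
drive_tool --deltas '[[[0.18, 0.32, 0.3], [0, 0, 0]], [[0.35, 0.62, 0.6], [0, 0, 0]], [[0.35, 0.62, 0.85], [0, 0, 0]], [[0.35, 0.62, 0.85], [0, 0, 0]], [[0.35, 0.62, 0.85], [0, 0, 0]]]'

```text
clock: 7.42
tcp_pos: [0.5676, 0.0994, 0.0707]
tcp_rot: [0.124, 0.992, -0.001, -0.001]
ft_force: [0.3, -0.6, 0.7]
finger_gap: 0.0003
finger_force: 0.0
```

Emit:
drive_tool --deltas '[[[0.01, 0.15, 0], [0, 0, 0]], [[0.02, 0.3, 0], [0, 0, 0]], [[0.04, 0.42, 0], [0, 0, 0]], [[0.05, 0.54, 0], [0, 0, 0]], [[0.05, 0.65, 0], [0, 0, 0]]]'

```text
clock: 7.83
tcp_pos: [0.5785, 0.1647, 0.0725]
tcp_rot: [0.124, 0.992, -0.002, -0.001]
ft_force: [-3.0, -5.4, 0.9]
finger_gap: 0.0002
finger_force: 2.5
```

Emit:
drive_tool --deltas '[[[0.04, 0.1, 0], [0, 0, 0]], [[0.07, 0.2, 0], [0, 0, 0]], [[0.11, 0.3, 0], [0, 0, 0]], [[0.17, 0.39, 0], [0, 0, 0]], [[0.17, 0.39, 0], [0, 0, 0]]]'

```text
clock: 8.25
tcp_pos: [0.5713, 0.2097, 0.0722]
tcp_rot: [0.122, 0.993, 0.0, -0.0]
ft_force: [-0.8, -1.6, -0.9]
finger_gap: -0.0002
finger_force: 0.3
```

```bash
python3 - <<'E'
from h import *
look('w4')
E
```

```text
8.25 [0.571 0.21  0.072]
feed_lever_tip 0.76 [383. 304.] [0.5848 0.2504 0.092 ] [0.58  0.249 0.098]
feed_valve_stem 0.6 [73. 60.] [0.4623 0.1616 0.092 ] [0.464 0.166 0.1  ]
marker_top 0.61 [482. 261.] [0.5745 0.2923 0.092 ] [0.571 0.29  0.097]
```

View pics/w4.png

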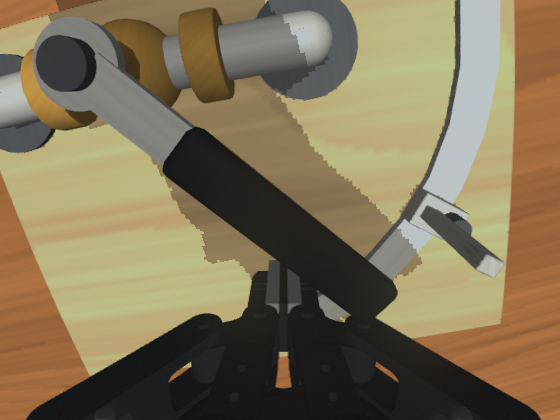

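The picture shows the nut at (65,63), the sleeve running from about (185,147) to (377,304), and the marker's top face at about (490,267). I measure the angles at z 0.098.

```bash
cat > m.py <<'E'
from h import *
def ang(stem,inn,out,mk):
    S,I,O,M=[at_z('wrist',p,z)[:2] for p,z in ((stem,.099),(inn,.098),(out,.098),(mk,.098))]
    a=lambda v:np.degrees(np.arctan2(v[1],v[0]))
    print('S',S,'M',M,'r',np.linalg.norm(O-S),np.linalg.norm(M-S)); print('lever S-O',a(O-S),'I-O',a(O-I),'S-I',a(I-S),'marker',a(M-S))
E
python3 - <<'E'
from m import *
ang((65,63),(185,147),(377,304),(490,267))
im=cv2.imread('pics/w4.png')[190:320,380:520]; cv2.imwrite('pics/w4c.png',cv2.resize(im,None,fx=4,fy=4))
E
```

```text
S [0.46371967 0.16210111] M [0.57397332 0.29224858] r 0.142149597540836 0.17057031552421162
lever S-O 35.90004260417893 I-O 34.42578839252748 S-I 38.881934395630545 marker 49.73059517627227
```

View pics/w4c.png

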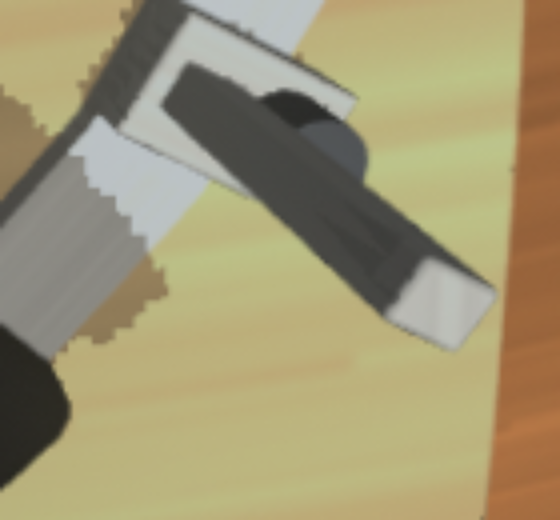

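Emit:
drive_tool --deltas '[[[0.04, 0.05, 0], [0, 0, 0]], [[0.08, 0.09, 0], [0, 0, 0]], [[0.12, 0.13, 0], [0, 0, 0]], [[0.12, 0.13, 0], [0, 0, 0]], [[0.12, 0.13, 0], [0, 0, 0]]]'

```text
clock: 8.97
tcp_pos: [0.563, 0.2239, 0.0713]
tcp_rot: [0.123, 0.992, 0.0, -0.0]
ft_force: [0.4, -0.4, 1.0]
finger_gap: -0.0002
finger_force: 0.5
```

```bash
python3 - <<'E'
from h import *
look('w5')
E
```

```text
8.9667 [0.563 0.224 0.071]
feed_lever_tip 0.95 [382. 302.] [0.5729 0.2646 0.092 ] [0.568 0.264 0.098]
feed_valve_stem 0.59 [48. 99.] [0.4622 0.1631 0.092 ] [0.463 0.167 0.098]
marker_top 0.78 [452. 285.] [0.5729 0.2946 0.092 ] [0.569 0.292 0.097]
```

View pics/w5.png

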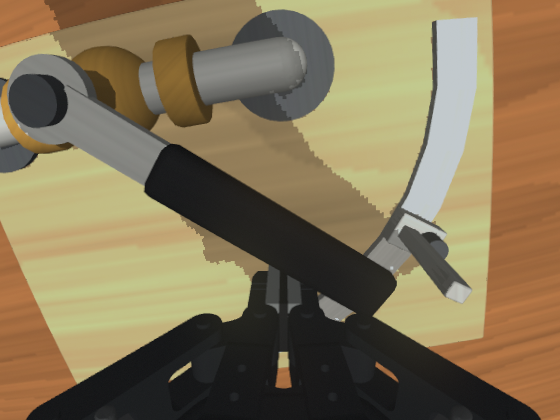

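Now the nut is at (38,101), the sleeve runs from (160,167) to (379,300), and the marker top is at (457,291).

```bash
python3 - <<'E'
from m import *
ang((38,101),(160,167),(379,300),(457,291))
for p in [(172,145),(396,283),(147,188),(362,316)]: print(at_z('wrist',p,.098).round(4))
E
```

```text
S [0.46305562 0.16395427] M [0.57179213 0.29397796] r 0.143592521768856 0.16949863218746652
lever S-O 43.30915254332401 I-O 42.280790777671314 S-I 45.473269681104235 marker 50.09485686061143
[0.4894 0.2036 0.098 ]
[0.5615 0.2701 0.098 ]
[0.5015 0.1897 0.098 ]
[0.5734 0.2546 0.098 ]
```

Emit:
drive_tool --deltas '[[[0.04, 0.03, 0], [0, 0, 0]], [[0.08, 0.06, 0], [0, 0, 0]], [[0.12, 0.08, 0], [0, 0, 0]], [[0.12, 0.08, 0], [0, 0, 0]], [[0.12, 0.08, 0], [0, 0, 0]]]'

```text
clock: 9.68
tcp_pos: [0.5537, 0.2348, 0.0714]
tcp_rot: [0.123, 0.992, 0.0, 0.0]
ft_force: [1.6, -0.7, -1.0]
finger_gap: 0.0006
finger_force: 0.9
```

```bash
python3 - <<'E'
from h import *
look('w6')
E
```

```text
9.6833 [0.554 0.235 0.071]
feed_lever_tip 0.68 [383. 291.] [0.5582 0.2765 0.092 ] [0.554 0.276 0.097]
feed_valve_stem 0.88 [ 34. 132.] [0.4615 0.163  0.092 ] [0.462 0.168 0.099]
marker_top 0.78 [428. 313.] [0.574  0.2935 0.092 ] [0.569 0.292 0.098]
```

View pics/w6.png

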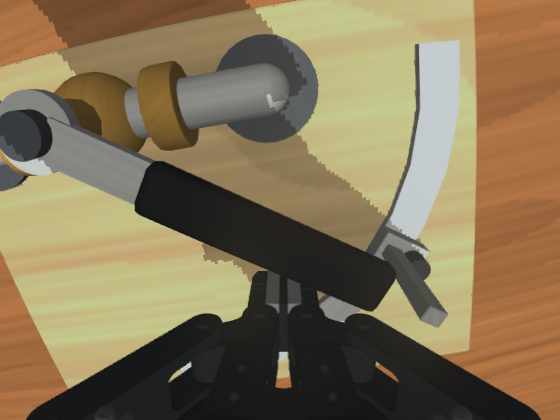

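The sleeve's upper edge runs (158,161) to (395,268), the lower edge (136,208) to (376,310), and the marker top is at about (434,317), close to the lever's line.

```bash
cat >> m.py <<'E'
def rest(u0,u1,l0,l1,mk):
    P=[at_z('wrist',p,.098)[:2] for p in (u0,u1,l0,l1,mk)]
    e1,e2=P[1]-P[0],P[3]-P[2]; print([np.degrees(np.arctan2(e[1],e[0])) for e in (e1,e2)])
    O=(P[1]+P[3])/2; d=e1+e2; d/=np.linalg.norm(d); m=P[4]-O; perp=d[0]*m[1]-d[1]*m[0]
    print('width',abs(d[0]*(P[1]-P[3])[1]-d[1]*(P[1]-P[3])[0]),'perp',perp,'deg',np.degrees(np.arcsin(perp/.173)),'along',d@m)
E
python3 - <<'E'
from m import *
ang((25,136),(147,185),(386,289),(434,317))
rest((158,161),(395,268),(136,208),(376,310),(434,317))
im=cv2.imread('pics/w6.png')[120:340,0:470]; cv2.imwrite('pics/w6c.png',cv2.resize(im,None,fx=1.7,fy=1.7))
E
```

```text
S [0.46244823 0.16410879] M [0.57188912 0.29390795] r 0.14418971466129185 0.16977965262034447
lever S-O 51.006628151412166 I-O 50.39802487929688 S-I 52.31569894446339 marker 49.863900494693794
[np.float64(50.18202101612126), np.float64(50.31678942153533)]
width 0.019675074950059483 perp -0.002719818111847551 deg -0.9008122487289122 along 0.025718297337468346
```

Emit:
drive_tool --deltas '[[[-0.15, -0.08, 0], [0, 0, 0]], [[-0.35, -0.17, 0], [0, 0, 0]], [[-0.4, -0.17, -0.3], [0, 0, 0]], [[-0.6, -0.17, -0.6], [0, 0, 0]], [[-0.8, -0.17, -0.9], [0, 0, 0]]]'

```text
clock: 10.4
tcp_pos: [0.6258, 0.1979, 0.1617]
tcp_rot: [0.122, 0.992, -0.0, -0.002]
ft_force: [1.1, 0.1, -0.5]
finger_gap: -0.0001
finger_force: 0.0
```

Emit:
drive_tool --deltas '[[[0, 0, -0.2], [0, 0, 0]], [[0, 0, -0.2], [0, 0, 0]], [[0, 0, -0.2], [0, 0, 0]]]'

```text
clock: 10.65
tcp_pos: [0.6271, 0.1982, 0.1822]
tcp_rot: [0.123, 0.992, 0.001, 0.0]
ft_force: [-0.4, -0.4, -0.7]
finger_gap: 0.0
finger_force: 0.0
```

```bash
python3 - <<'E'
from h import *
look('w7')
E
```

```text
10.65 [0.627 0.198 0.182]
feed_lever_tip 0.74 [374.  89.] [0.5558 0.2755 0.092 ] [0.556 0.275 0.095]
marker_top 0.75 [404. 106.] [0.5719 0.2931 0.092 ] [0.571 0.292 0.096]
```

View pics/w7.png

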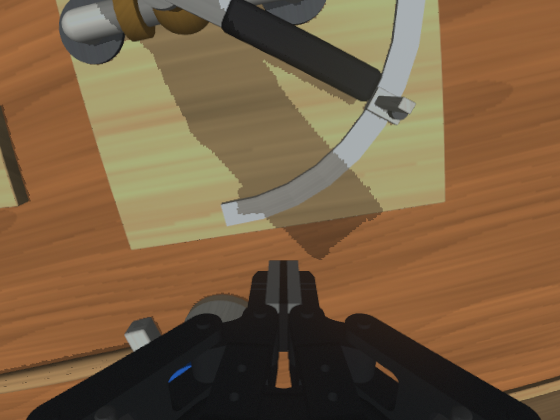

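The lever's sleeve ends at about (375,88), with the marker fin at about (400,106) in line with it. I fit both from the depth points.

```bash
python3 - <<'E'
from h import *
im,d=get_image('wrist')
def pts(msk):
    return np.array([at_depth('wrist',(u,v),d[v,u]) for v,u in zip(*np.nonzero(msk))])
m=np.zeros(d.shape,bool); m[0:150,215:420]=1
vv,uu=np.nonzero(m&(d>0)); P=pts(m&(d>0)); c=im[vv,uu].max(1)
sl=(P[:,2]>.094)&(P[:,2]<.102)&(c<75)&(uu<388)
Q=P[sl][:,:2]; r=cv2.minAreaRect(Q.astype(np.float32)); mean,ev=cv2.PCACompute(Q.astype(np.float32),None)
e=ev[0]*np.sign(ev[0][0]); print(len(Q),r,np.degrees(np.arctan2(e[1],e[0])))
ctr=np.array(r[0])
box=cv2.boxPoints(r)
for zlo in (.085,.092):
    mk=(P[:,2]>zlo)&(P[:,2]<.105)&(uu>385)
    M=P[mk]; print(len(M),M.mean(0) if len(M) else None,uu[mk].min(),uu[mk].max(),vv[mk].min(),vv[mk].max())
    w=M.mean(0)[:2]-ctr; perp=e[0]*w[1]-e[1]*w[0]; print('perp',perp,'deg',np.degrees(np.arcsin(perp/.173)))
# axis vs landmark stem from top camera
get_image('top')
for n in ('feed_lever_tip','feed_valve_stem','marker_top','drain_lever_tip','drain_valve_stem'):
    for q in landmark_of('top',n)[:1]: print(n,round(q['conf'],2),at_z('top',q['xy'],.092).round(4))
E
```

```text
Traceback (most recent call last):
  File "h.py", line 11, in at_depth
    o,d=ray(cam,uv); return o+d*dep
        ~~~^^^^^^^^
  File "h.py", line 4, in ray
    p=camera_params(cam); K=np.array([[p['fx'],0,p['cx']],[0,p['fy'],p['cy']],[0,0,1]])
ValueError: time passes only in moves, steps and waits
```

```bash
cat > f.py <<'E'
from h import *
def fit():
    p=camera_params('wrist'); im,d=get_image('wrist')
    K=np.array([[p['fx'],0,p['cx']],[0,p['fy'],p['cy']],[0,0,1]])
    R=cv2.Rodrigues(np.array(p['rvec'],float))[0]; t=np.array(p['tvec'],float).ravel()
    m=np.zeros(d.shape,bool); m[0:150,215:420]=1; vv,uu=np.nonzero(m&(d>0))
    n=cv2.undistortPoints(np.c_[uu,vv].astype(float)[:,None],K,np.array([p['k1'],0,0,0,0.]))[:,0]
    P=(np.c_[n,np.ones(len(n))]*d[vv,uu][:,None]-t)@R; c=im[vv,uu].max(1)
    sl=(P[:,2]>.094)&(P[:,2]<.102)&(c<75)&(uu<388)
    Q=P[sl][:,:2].astype(np.float32); r=cv2.minAreaRect(Q); e=cv2.PCACompute(Q,None)[1][0]; e=e*np.sign(e[0])
    ctr=np.array(r[0]); print(len(Q),r,'lever deg',np.degrees(np.arctan2(e[1],e[0])))
    for zlo in (.085,.092):
        mk=(P[:,2]>zlo)&(P[:,2]<.105)&(uu>385)
        if not mk.any(): continue
        M=P[mk]; w=M.mean(0)[:2]-ctr; perp=e[0]*w[1]-e[1]*w[0]
        print(mk.sum(),M.mean(0),'perp',perp,'deg',np.degrees(np.arcsin(perp/.173)))
E
python3 - <<'E'
from f import *
fit()
get_image('top')
for n in ('feed_lever_tip','feed_valve_stem','marker_top','drain_lever_tip','drain_valve_stem'):
    for q in landmark_of('top',n)[:1]: print(n,round(q['conf'],2),at_z('top',q['xy'],.092).round(4))
E
```

```text
6095 ((0.5241382718086243, 0.23657654225826263), (0.10442627221345901, 0.022233303636312485), 50.367645263671875) lever deg 50.349606
290 [0.57188171 0.29316075 0.09565107] perp -0.0006537034831716332 deg -0.21650022987762757
241 [0.57202466 0.29363258 0.09713469] perp -0.0004627013225490251 deg -0.1532419917002635
feed_valve_stem 0.81 [0.4512 0.1546 0.092 ]
drain_lever_tip 0.54 [ 0.5987 -0.1895  0.092 ]
drain_valve_stem 0.97 [ 0.5067 -0.1904  0.092 ]
```

The sleeve fits as 104 x 22 mm, the size given, and points at the marker to within about 0.2°. The robot is clear, so I hand in.

```bash
python3 -c "
from bench import *
print(job_done())"
```

```text
the job is handed in; nothing more can be done
None
```

The job is handed in: the drain valve was shut against its stop first, then the feed lever was opened to point at the marker to within about 0.2°, and the arm touched nothing else on the bench.

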